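Walk the tube block round to the fence

TASK

Using the fingertips only, walk the heavy aluminium tube block round on the table by pushing alternate corners of its bevelled side (left half first, then right, and so on as needed), until its plain long side lies flat against the padded face of the fence, with the whole of that side on the pad. Turn it nearly square to the fence before it touches, so that no corner digs into the soft pad. Only push it: never lift or tip it, and leave the dishes, pen, pipette and carton where they are.

Things in the scene. Friction and masses are not known exactly. Their poses are not given: they have to be found in the camera images.
- tube_block: Loose aluminium block with 2 x 5 round wells open at the top, 0.7 to 0.95 kg, 90 mm (its x) x 120 mm (its y) x 45 mm high. Origin: centre of its underside; z up. Its +x face (x = +45 mm) is the plain upright long side, which goes against the fence. Its -x side (x = -45 mm) is upright up to 27 mm, then a 45 degree bevel slopes back to the top. It takes 4 to 11 N to slide and stops when let go.
- block_back (a point): Middle of the block's plain long side, 20 mm above the table; axes as the block's. At the start it is turned 0.5 to 1.0 rad counterclockwise (from above) from square to the fence, the block's centre 115 to 135 mm in front of the pad and up to 40 mm sideways of its middle.
- bevel_left (a point): The block's upright corner edge at the left end (+y) of the bevelled side, 14 mm above the underside. Pushed square to that side 48 mm left of its middle, the block turns clockwise about a point roughly 40 mm right of its centre.
- bevel_right (a point): The block's upright corner edge at the right end (-y) of the bevelled side, 14 mm above the underside. Pushing near it turns the block counterclockwise.
- fence: Fixed aluminium angle, 228 mm long (its y), 42 mm high, screwed to the table, with a black pad 220 mm long on the face towards the robot. Origin: on the table below the middle of the pad's face, which is the plane x = 0; x points away from the robot, the fence lies at x > 0. When flush, the block's x axis is parallel to this x axis and its centre 45 mm in front of the pad.
- fence_face (a point): Middle of the pad's face, 20 mm above the table; axes as the fence's.
- dish_a: Bystander to be left where it is: the larger round petri dish, 64 mm across, 18 mm high. Origin: centre of its underside.
- dish_b: Bystander to be left where it is: the small round petri dish, 39 mm across, 14 mm high. Origin: centre of its underside.
- marker: Bystander to be left where it is: the marker pen lying down, 135 mm long, 16 mm thick. Origin: centre of its underside.
- pipette: Bystander to be left where it is: the white hand pipette lying down, 228 mm long, 28 mm high. Origin: centre of its underside.
- carton: Bystander to be left where it is: the small carton, 50 x 74 x 32 mm. Origin: centre of its underside.

How it is judged:
On the way, in this order (a step that is already met when the one before it is completed fails the run):
1. the fingers push the left half of the block (seen from its bevelled side) (contact force between the fingers and tube_block above 1 N and y of the grasp point in the frame of tube_block above 0.01 m), for 0.1 s.
2. the fingers push the right half of the block (seen from its bevelled side) (contact force between the fingers and tube_block above 1 N and y of the grasp point in the frame of tube_block below -0.01 m), for 0.1 s.
At the end, for the whole second after the job is handed in: The block stands flat on the table at rest, its plain long side parallel to the fence's pad within 2 degrees and touching it within 4 mm, its middle within 55 mm of the pad's middle (so that the whole side is on the pad), and the bystanders within 30 mm of where they stood (angle between the x axis of tube_block and the x axis of fence, either way round below 0.035 rad and x of block_back in the frame of fence_face between -0.004 and 0.004 m and y of block_back in the frame of fence_face between -0.055 and 0.055 m and height (world z) of tube_block below 0.004 m and angle between tube_block's own z axis and vertical below 0.03 rad and linear speed of tube_block below 0.01 m/s and distance of each of dish_a, dish_b, marker, pipette, carton from where it was at the start of the episode below 0.03 m).
It fails at once if the block was pushed with the arm or the gripper's body instead of the fingers (contact force between the arm and tube_block above 3 N).
It fails at once if the block was lifted clear of the table or tipped (height (world z) of tube_block above 0.01 m or angle between tube_block's own z axis and vertical above 0.12 rad).
It fails at once if a corner dug into the fence's pad: the block touched the fence while more than 20 degrees from square (contact force between tube_block and fence above 1 N and angle between the x axis of tube_block and the x axis of fence, either way round above 0.35 rad).
It fails at once if a dish, the pen, the pipette or the carton was moved by more than 30 mm (distance of any of dish_a, dish_b, marker, pipette, carton from where it was at the start of the episode above 0.03 m).
It also fails if it takes over 72 s, if anything falls off the work surface, if the arm or the gripper's body presses on something with over 40 N, if the wrist force passes 120 N, or if a joint passes its speed limit or range.

ROBOT

A 6-joint arm with a two-finger parallel gripper is mounted at the origin on a cart in front of the work surface, level with it; the furniture and walls round the work are solid. World frame = base frame: x ahead of the robot, y to its left, z up, the work surface at z = 0. Lengths are in m, angles in rad, forces in N, time in s.
With the tool pointing down it reaches from about 0.35 to 1 m from the base axis. Payload 7.1 kg.
Tool frame: the origin (TCP) lies between the finger pads; the fingertips stand 22 mm ahead of it and the grasp point (between the pads) lies 3 mm ahead of it; x points along the fingers, y is the direction in which the jaws open and shut, and the axes are right-handed (so a half turn about x gives the same grasp; the last joint's range is limited). The gripper opens to 85 mm and grips with 20 to 120 N. Pads are 22 mm wide; open, the fingers measure 114 mm over their backs; the gripper's body (76 mm by 85 mm) begins 54 mm behind the grasp point. The pads swing forward as they close: fully open they stand 13 mm farther back than shut.
Start: joints at [0.736, 0.423, 1.63, -0, 1.089, -0.019], TCP at [0.455, 0.428, 0.253] pointing down, gripper open.
Joint ranges: [-3, 3], [-0.9, 2.11], [0.09, 2.58], [-1.31, 4.45], [0.11, 2.69], [-2.54, 2.54]. Speed limits (rad/s): [2.39, 2.39, 3.01, 3.14, 3.14, 3.14].

INTERFACE

Orientations are given as a rotation vector (axis times angle).
In Python, from rig import manip gives the robot as it stands. The module is installed in compiled form; this text tells all that it offers. Calls block until the motion is done:
- manip.move_to(position, orientation): joint-space move of the TCP to a pose.
- manip.servo_line(position, orientation=None, rate=0.15): straight line of the TCP; orientation=None keeps the orientation; rate is the mean speed in m/s.
- manip.set_joints(angles): joint-space move.
- manip.command_gripper(opening, f_grip=None): finger opening in m; f_grip is the grip in N (None keeps the last); returns when the fingers have stopped.
- manip.hold(seconds).
- manip.solve_ik(position, orientation): joint angles nearest the present ones, or None.
- manip.camera(name): name is "side" or "top" or "wrist"; returns a dict with "image" (420x560x3 uint8, red, green, blue), "fx", "fy", "cx", "cy" (pixels), "cam_to_world" (4x4, takes a point from camera to world coordinates); the wrist camera has in their place "mount" (4x4, takes a point from camera to tool coordinates, whose origin is the TCP and whose axes are the tool frame's). Camera axes: x right, y down, z forward; pixel columns grow to the right and rows downward; lengths in m; the calibration is good to about 2 mm. A picture is of the moment at which its call begins: read the wrist's pose just before it. There is no depth.
A pose or a line that the arm cannot do raises manip.IKError and nothing moves.
- manip.sign_off(): hands the job in, once; it reports no verdict.
Readings, each from a call of its own:
- manip.get_time(): time.
- manip.get_joint_positions(): joint angles.
- manip.get_joint_vel(): joint speeds.
- manip.get_tau(): joint torques, N m.
- manip.get_position(): TCP position.
- manip.get_ee_rot(): TCP orientation.
- manip.get_contact_force(): force on the tool from outside, world axes, zero at the start.
- manip.get_torque(): the same for the moment, N m.
- manip.get_width(): finger opening in m.
Only numpy, scipy, OpenCV 4.12 (cv2) and the standard library are available. Lean on these libraries where they do the work, as an engineer would, in place of code of your own. Each camera call takes 0.05 s, during which the arm holds its last target. There are 200 camera calls.

## Working session

There is one attempt and no reset: what is moved stays moved. The work goes in short steps, each a Python script; the robot and the scene stay as the last script left them, time stands still between calls to the robot, and variables do not carry over. Pictures are saved under pics/ and viewed, about 8 in all and at most 12, crops included, and the job is handed in when it is done.

```bash
mkdir -p pics; ls; python3 - <<'E'
from rig import manip
import cv2,numpy as np
np.set_printoptions(precision=4,suppress=True)
for n in ("top","side"):
    c=manip.camera(n); cv2.imwrite(f"pics/{n}0.png",c["image"][:,:,::-1]); print(n,c["fx"],c["fy"],c["cx"],c["cy"]);print(c["cam_to_world"])
print(manip.get_position(),manip.get_ee_rot(),manip.get_time(),manip.get_width())
E
```

```text
pics
top 453.15001858986057 453.15001858986057 283.1402685365266 208.86010407334103
[[-0.0072 -0.9965  0.0833  0.4254]
 [-0.9999  0.0085  0.0144  0.0821]
 [-0.0151 -0.0831 -0.9964  0.9519]
 [ 0.      0.      0.      1.    ]]
side 492.40528450106547 492.40528450106547 271.343707190081 214.7416785932054
[[-0.9931  0.0785 -0.0873  0.6065]
 [ 0.1167  0.5757 -0.8093  1.0952]
 [-0.0133 -0.8139 -0.5809  0.7732]
 [ 0.      0.      0.      1.    ]]
[0.4548 0.428  0.2526] [ 0.6365  1.4757 -0.6385] 0.1 0.08539346836613344
```

View pics/top0.png

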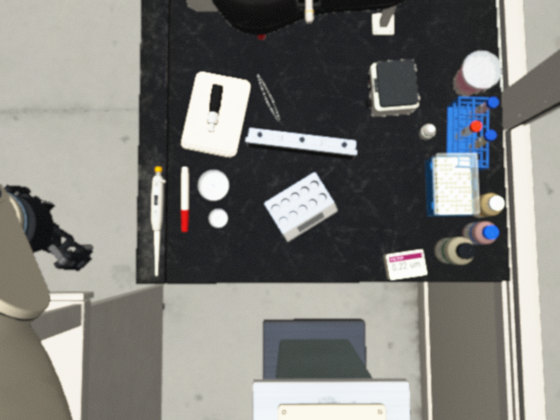

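View pics/side0.png

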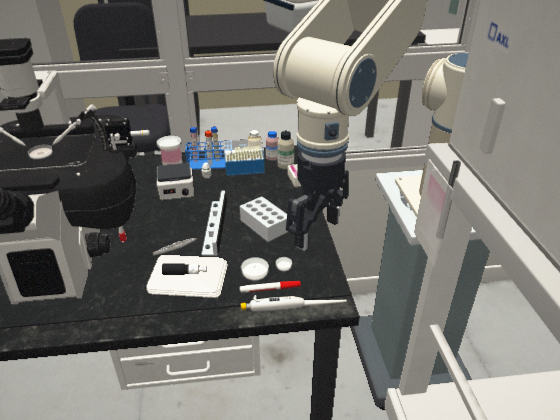

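```bash
python3 - <<'E'
import cv2
im=cv2.imread("pics/top0.png")[115:255,170:380]
cv2.imwrite("pics/crop0.png",cv2.resize(im,None,fx=3.8,fy=3.8,interpolation=cv2.INTER_CUBIC))
E
```

```text
(no output)
```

View pics/crop0.png

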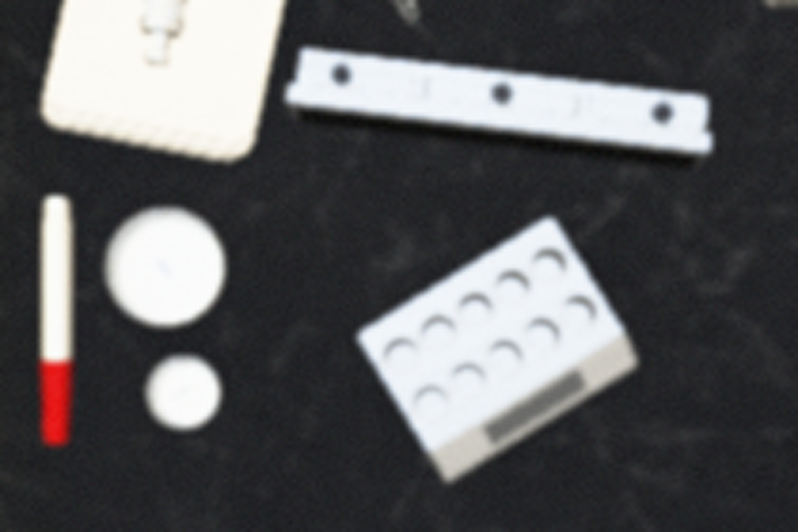

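```bash
cat > h.py <<'E'
from rig import manip
import cv2,numpy as np
from scipy.spatial.transform import Rotation as Rot
np.set_printoptions(precision=4,suppress=True)
def cast(c,px,z):
    px=np.atleast_2d(px).astype(float)
    d=np.c_[(px[:,0]-c["cx"])/c["fx"],(px[:,1]-c["cy"])/c["fy"],np.ones(len(px))]
    T=c["cam_to_world"]; w=d@T[:3,:3].T; o=T[:3,3]
    return (o+w*((z-o[2])/w[:,2])[:,None])[:,:2]
def proj(c,p):
    T=np.linalg.inv(c["cam_to_world"]); q=T[:3,:3]@np.asarray(p)+T[:3,3]
    return np.array([c["fx"]*q[0]/q[2]+c["cx"],c["fy"]*q[1]/q[2]+c["cy"]])
def block(c,guess_yaw,lo=95,roi=(235,155,345,260)):
    """centre xy, yaw of the block from the top view"""
    x0,y0,x1,y1=roi
    g=cv2.cvtColor(c["image"],cv2.COLOR_RGB2GRAY)
    m=np.zeros_like(g); m[y0:y1,x0:x1]=(g[y0:y1,x0:x1]>lo)*255
    k=max(cv2.findContours(m,cv2.RETR_EXTERNAL,cv2.CHAIN_APPROX_NONE)[0],key=cv2.contourArea)
    P=cv2.boxPoints(cv2.minAreaRect(k)); W=cast(c,P,.036)
    ax=np.array([np.cos(guess_yaw),np.sin(guess_yaw)]); s=(W-W.mean(0))@ax
    i=np.argsort(s); B=cast(c,P[i[:2]],.027); F=cast(c,P[i[2:]],.045)
    v=np.array([-ax[1],ax[0]])
    B=B[np.argsort(B@v)]; F=F[np.argsort(F@v)]       # [right,left]
    e=(B[1]-B[0])+(F[1]-F[0]); yaw=np.arctan2(-e[0],e[1])
    return (B.mean(0)+F.mean(0))/2,yaw,np.linalg.norm(F[1]-F[0]),np.linalg.norm(F.mean(0)-B.mean(0))
E
python3 - <<'E'
from h import *
c=manip.camera("top"); g=cv2.cvtColor(c["image"],cv2.COLOR_RGB2GRAY)
print("block",block(c,.5))
m=np.zeros_like(g); m[120:162,246:360]=(g[120:162,246:360]>110)*255
pts=[]
for u in range(256,348):
    col=np.where(m[:,u])[0]; v=col.max()
    a,b=float(g[v,u]),float(g[v+1,u]); pts.append((u,v+(a-110)/(a-b)))
W=cast(c,pts,.042); vx,vy,x0,y0=cv2.fitLine(W.astype(np.float32),cv2.DIST_HUBER,0,.01,.01).ravel()
if vy<0: vx,vy=-vx,-vy
yaw=np.arctan2(-vx,vy); n=np.array([np.cos(yaw),np.sin(yaw)]); t=np.array([-n[1],n[0]])
print("fence yaw",yaw,"pt",x0,y0, "resid",np.std((W-[x0,y0])@n))
k=cv2.findNonZero(m)[:,0]; a=cast(c,k,.042)@t; print("span",a.min(),a.max(), a.max()-a.min())
mid=np.array([x0,y0]); mid=mid+t*((a.min()+a.max())/2-mid@t); print("flange mid",mid)
for d in np.arange(-.03,.0301,.002):
    v=[cv2.getRectSubPix(g,(1,1),tuple(map(float,proj(c,np.r_[mid+n*d+t*s,.042]))))[0,0] for s in np.arange(-.09,.09,.004)]
    print(round(d,3),np.mean(v),end='; ')
print(Rot.from_rotvec(manip.get_ee_rot()).as_matrix())
E
```

```text
block (array([0.5071, 0.0593]), np.float64(0.5445293556905085), np.float64(0.1250405916988695), np.float64(0.0940397209192361))
fence yaw -0.13111597 pt 0.62338394 0.05364138 resid 0.00011541473785530836
span 0.025202595190215914 0.25362803654372035 0.22842544135350443
flange mid [0.624  0.0583]
-0.03 38.13333333333333; -0.028 38.111111111111114; -0.026 38.48888888888889; -0.024 38.37777777777778; -0.022 38.888888888888886; -0.02 38.666666666666664; -0.018 38.77777777777778; -0.016 39.17777777777778; -0.014 39.06666666666667; -0.012 38.37777777777778; -0.01 33.4; -0.008 24.533333333333335; -0.006 17.511111111111113; -0.004 20.444444444444443; -0.002 47.71111111111111; 0.0 110.46666666666667; 0.002 187.13333333333333; 0.004 232.0222222222222; 0.006 242.0222222222222; 0.008 242.86666666666667; 0.01 241.93333333333334; 0.012 239.51111111111112; 0.014 234.57777777777778; 0.016 227.73333333333332; 0.018 222.04444444444445; 0.02 219.8; 0.022 222.4; 0.024 230.0888888888889; 0.026 237.7111111111111; 0.028 236.15555555555557; 0.03 205.73333333333332; [[-0.0008  0.7283  0.6853]
 [-0.0008  0.6853 -0.7283]
 [-1.     -0.0011 -0.    ]]
```

```bash
cat >> h.py <<'E'
FY=-.1311; FM=np.array([.624,.0583]); HZ=.027
def Rz(a): return np.array([[np.cos(a),-np.sin(a)],[np.sin(a),np.cos(a)]])
def rel(ctr,yaw): return Rz(-FY)@(ctr-FM), yaw-FY
def ori(yaw,off=0.):
    y=np.r_[Rz(yaw)@[0,1],0]; x=np.array([0,0,-1.]); return Rot.from_matrix(np.c_[x,y,np.cross(x,y)]).as_rotvec()
def tcp(ctr,yaw,ly,gap,z=HZ):      # fingers facing the -x side at local y=ly, gap from it
    return np.r_[ctr+Rz(yaw)@[-.045-.011-gap,ly],z]
def look(name,yaw,**k):
    c=manip.camera("top"); cv2.imwrite(f"pics/{name}.png",c["image"][:,:,::-1])
    b=block(c,yaw,**k); r=rel(b[0],b[1]); print(name,"world",b,"rel",r,"t",manip.get_time()); return b
def push_turn(ctr,yaw,ly,turn,pivot,n,z=HZ,fmax=40,over=0.):
    """push the side at local ly so that the block turns by `turn` about its local y=pivot"""
    P=ctr+Rz(yaw)@[0,pivot]
    for i in range(1,n+1):
        a=yaw+turn*i/n; c=P-Rz(a)@[0,pivot]
        manip.servo_line(tcp(c,a,ly,0,z),ori(a),rate=.05)
        f=manip.get_contact_force(); print(i,round(a-FY,3),f)
        if np.linalg.norm(f)>fmax: break
    return a
def retreat(ctr,yaw,ly):
    p=manip.get_position(); q=p[:2]+Rz(yaw)@[-.03,0]
    manip.servo_line(np.r_[q,p[2]],rate=.15); manip.servo_line(np.r_[q,.16],rate=.25)
E
python3 - <<'E'
from h import *
manip.command_gripper(0.)
c,yaw=np.array([.5071,.0593]),.5445; ly=.045
p=tcp(c,yaw,ly,.03,.16); q=manip.solve_ik(p,ori(yaw)); print(p,q)
manip.move_to(p,ori(yaw))
manip.servo_line(tcp(c,yaw,ly,.03),rate=.15)
print(manip.get_width(),manip.get_position(),manip.get_contact_force(),manip.get_time())
push_turn(c,yaw,ly,-.40,-.04,5)
a=yaw-.4
retreat(c,a,ly)
manip.servo_line([.40,.16,.2],rate=.25)
look("p1",a)
E
```

```text
[0.4102 0.0532 0.16  ] [ 0.1003  0.2732  2.1482  0.      0.7202 -2.015 ]
-6.149400800132651e-05 [0.4106 0.0534 0.0274] [-0.0053  0.2957  0.7436] 3.6917
1 0.596 [-0.0148  0.3575  0.2964]
2 0.516 [ 0.326  -0.5042 -0.336 ]
3 0.436 [ 0.0512 -0.1665  0.2399]
4 0.356 [ 0.2641 -0.0005  1.2375]
5 0.276 [-0.7802  0.0081 -0.2821]
p1 world (array([0.5231, 0.0643]), np.float64(0.13904363742836243), np.float64(0.12485169356461166), np.float64(0.09403948215826945)) rel (array([-0.1009, -0.0072]), np.float64(0.27014363742836245)) t 7.4083
```

```bash
python3 - <<'E'
from h import *
c,yaw=np.array([.5231,.0643]),.1390; ly=.045
p=tcp(c,yaw,ly,.03); manip.move_to(np.r_[p[:2],.12],ori(yaw)); manip.servo_line(p,rate=.15)
t=FY-.15-yaw
push_turn(c,yaw,ly,t,-.04,4); retreat(c,yaw+t,ly); manip.servo_line([.40,.16,.2],rate=.25)
c,yaw,_,_=look("p2",yaw+t)
ly=-.045
p=tcp(c,yaw,ly,.03); manip.move_to(np.r_[p[:2],.12],ori(yaw)); manip.servo_line(p,rate=.15)
t=FY+.15-yaw
push_turn(c,yaw,ly,t,.04,4); retreat(c,yaw+t,ly); manip.servo_line([.40,.16,.2],rate=.25)
look("p3",yaw+t)
E
```

```text
1 0.165 [-1.0287  0.316   0.4703]
2 0.06 [-0.1912 -0.705  -0.3543]
3 -0.045 [-0.0805 -0.3895  0.1477]
4 -0.15 [ 0.81   -0.1933 -0.4396]
p2 world (array([0.54 , 0.062]), np.float64(-0.27165207208689346), np.float64(0.12491009788123926), np.float64(0.0944208272064543)) rel (array([-0.0838, -0.0073]), np.float64(-0.14055207208689346)) t 12.3
1 -0.068 [-1.2893 -0.8639 -0.954 ]
2 0.005 [ 0.6039 -0.3663  0.0606]
3 0.077 [-0.8467 -0.0994 -0.2115]
4 0.15 [-0.9493  0.3881 -0.3589]
p3 world (array([0.5532, 0.0607]), np.float64(-0.009351427031273087), np.float64(0.12552532561888616), np.float64(0.09398670778181924)) rel (array([-0.0705, -0.0068]), np.float64(0.1217485729687269)) t 17.3917
```

```bash
python3 - <<'E'
from h import *
c,yaw=np.array([.5532,.0607]),-.0094; ly=.045
p=tcp(c,yaw,ly,.03); manip.move_to(np.r_[p[:2],.12],ori(yaw)); manip.servo_line(p,rate=.15)
t=FY-yaw
push_turn(c,yaw,ly,t,-.04,3); retreat(c,yaw+t,ly); manip.servo_line([.40,.16,.2],rate=.25)
c,yaw,_,_=look("p4",yaw+t)
manip.command_gripper(.06)
z=.026; p=tcp(c,FY,0,.03,z); manip.move_to(np.r_[p[:2],.12],ori(FY)); manip.servo_line(p,rate=.12)
n=Rz(FY)@[1,0]
f0=manip.get_contact_force()[:2]@n
for d in np.r_[-.005,0:.012:.004,.012:.03:.0015]:
    manip.servo_line(tcp(c+n*d,FY,0,0,z),ori(FY),rate=.04)
    f=manip.get_contact_force(); x=(Rz(-FY)@(manip.get_position()[:2]-FM))[0]
    print(round(d,4),round(x+.056,4),round(f[:2]@n-f0,1))
    if f[:2]@n-f0<-14: break
manip.hold(.3); print(manip.get_contact_force(),manip.get_time())
E
```

```text
1 0.081 [ 0.5425 -0.2418  0.0873]
2 0.041 [ 0.1256 -0.5303  0.0284]
3 0.0 [-0.7621  0.4035 -0.1141]
p4 world (array([0.5587, 0.0597]), np.float64(-0.12111442855039337), np.float64(0.1250282568907514), np.float64(0.09448597561108961)) rel (array([-0.0649, -0.0072]), np.float64(0.009985571449606628)) t 21.65
-0.005 -0.0702 0.6
0.0 -0.0647 1.2
0.004 -0.0612 -0.0
0.008 -0.057 -0.9
0.012 -0.0527 -0.2
0.0135 -0.0516 -2.7
0.015 -0.0499 -1.8
0.0165 -0.0483 -0.5
0.018 -0.0467 -1.6
0.0195 -0.0461 -4.0
0.021 -0.046 -9.3
0.0225 -0.046 -11.3
0.024 -0.046 -16.9
[-16.1328   5.7133  11.6358] 27.9
```

```bash
python3 - <<'E'
from h import *
retreat(None,FY,0); manip.servo_line([.40,.16,.2],rate=.25)
c=manip.camera("top"); im=c["image"][:,:,::-1].copy()
cv2.imwrite("pics/fin.png",im)
cv2.imwrite("pics/fincrop.png",cv2.resize(im[115:255,170:380],None,fx=3.8,fy=3.8,interpolation=cv2.INTER_CUBIC))
g=cv2.cvtColor(c["image"],cv2.COLOR_RGB2GRAY)
# lower (bevel, z=27) edge of the block, per column
ctr=FM+Rz(FY)@[-.046,-.007]
pts=[]
for u in range(int(proj(c,np.r_[ctr+Rz(FY)@[-.045,.05],.027])[0]),int(proj(c,np.r_[ctr+Rz(FY)@[-.045,-.05],.027])[0])):
    v0=int(proj(c,np.r_[ctr,.045])[1]); col=g[v0:v0+50,u].astype(float); v=np.where(col>110)[0].max()
    pts.append((u,v0+v+(col[v]-110)/(col[v]-col[v+1])))
W=(Rz(-FY)@(cast(c,pts,.027)-FM).T).T; k=np.polyfit(W[:,1],W[:,0],1)
print("bevel edge in fence frame: x",W[:,0].mean()," y range",W[:,1].min(),W[:,1].max(),"angle",-np.arctan(k[0]))
row=[int(g[int(v-8),u]) for u,v in [(0,0)] ] if 0 else None
print(manip.get_time())
E
```

```text
bevel edge in fence frame: x -0.09290633923928787  y range -0.05317380985522811 0.04400158076265447 angle -0.0005133962550116163
29.7167
```

View pics/fincrop.png

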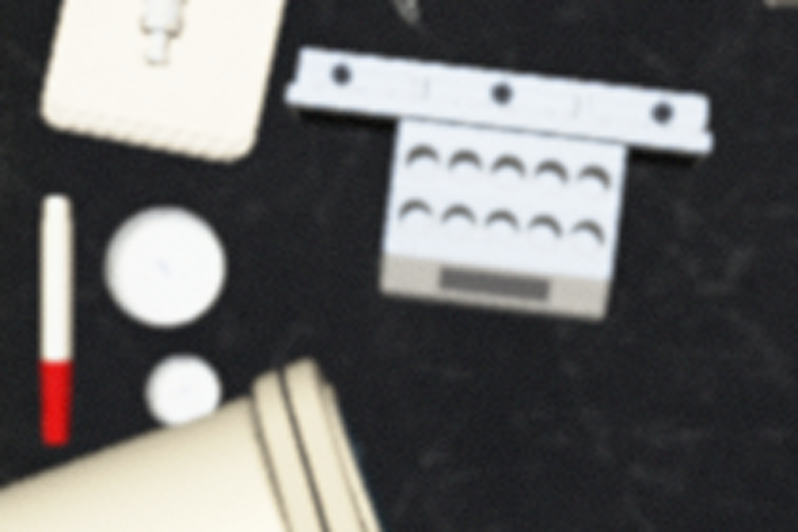

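```bash
python3 -c "
from rig import manip
manip.hold(.5); print(manip.get_time()); manip.sign_off()"
```

```text
30.2167
the job is handed in; nothing more can be done
```

The block is flush against the fence pad, and I handed the job in at about 30 s of the 72 s allowed. `sign_off()` reports no verdict, so this rests on my own last checks.

**What I did:** I used closed fingertips low on the upright part of the bevelled side.
- Two pushes on the left half turned the block from 0.68 rad to −0.14 rad relative to the fence.
- One push on the right half brought it to +0.12 rad.
- One more left push brought it to +0.01 rad, with the plain side about 20 mm clear of the pad.
- A final straight push, with the fingers opened to 60 mm and centred on the block, seated it. The tool stopped advancing and the force rose to about 17 N.

**Last checks from the top camera:**
- **Angle:** the bevelled side is parallel to the fence within about 0.001 rad.
- **Sideways:** the block's middle is about 5–7 mm from the pad's middle.
- **Contact:** the picture shows no visible gap. The finger stop and the camera put the block's centre 46–48 mm from the flange face. I didn't measure the pad's thickness (roughly 0–3 mm), so the contact rests mainly on the push stalling.
- **Bystanders:** both dishes and the pen look the same in the first and last crops. I didn't measure them again, and didn't look again at the pipette or carton, but the arm never worked near those two.

**Didn't fully check:** the force readings during the corner pushes were only about 1 N or less, because I read them after each step had stopped. That the fingers pushed each half with enough force follows from the block moving, not from those readings. At the final stall there was also about 12 N upward on the tool, which I didn't explain.

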